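# Fasten the loose screw of the water filter lid with the fork key

### The arm

A 6-joint arm with a two-finger parallel gripper is mounted at the origin on a cart in front of the work surface, level with it; the furniture and walls round the work are solid. World frame = base frame: x ahead of the robot, y to its left, z up, the work surface at z = 0. Lengths are in m, angles in rad, forces in N, time in s.
With the tool pointing down it reaches from about 0.25 to 0.775 m from the base axis. Payload 4 kg.
Tool frame: the origin (TCP) lies on the centre line of the jaws, within the pads' length; the fingertips stand 17 mm ahead of it and the grasp point (between the pads) lies 2 mm behind it; z points along the fingers, y is the line along which they close (so a half turn about z gives the same grasp; the last joint's range is limited). The gripper opens to 94 mm and grips with 3 to 60 N. Pads are 16 mm wide; open, the fingers measure 119 mm over their backs; the gripper's body (75 mm by 177 mm) begins 78 mm behind the grasp point.
Start: joints at [1.227, 0.087, 1.371, -0, 1.684, -0.103], TCP at [0.131, 0.534, 0.223] pointing down, gripper open.
Joint ranges: [-3.1, 3.1], [-0.76, 2.03], [0.27, 2.55], [-1.08, 4.22], [0.17, 2.65], [-2.57, 2.57]. Speed limits (rad/s): [2.79, 2.79, 3.14, 3.14, 3.14, 3.14].

### API

Orientations are given as [roll, pitch, yaw] about the fixed x, y, z axes, in that order (R = Rz(yaw) Ry(pitch) Rx(roll)).
In Python, from bench import robot gives the robot as it stands.
- The arm moves only by the tool servo_tool, never from a script. Its argument "plan" is a list of rows, each a list of 7 numbers: the shift along the tool's x, y, z normalised to -1 to 1, where 1 is 0.1 m, then the turn, a rotation vector about the tool's x, y, z normalised to -1 to 1, where 1 is pi/2 rad, then the finger opening in mm, from 0 to 94. In form: [[x, y, z, ax, ay, az, gripper], ...]. A call has 1 to 12 rows; each row is the pose to reach, as a shift and turn from the pose commanded when the call began, along the tool's axes at that moment; what a row does not reach only later rows make up. A row lasts 1/12 s, in which the tool goes at most 41.7 mm and 7.16 degrees, less where a joint would pass 70% of its speed; a pose out of reach is approached as far as the arm can. A call with a number of a shift or a turn outside -1 to 1 is refused whole. A call with a gripper value outside its range is refused whole. The fingers move at their own pace and stop on an object; the grip force is fixed at half the most. Time passes only in rows, so rows that repeat a pose let the fingers close. It gives the time, the measured TCP pose, the force, the opening and the grip force at its end, in the units of the state.
- robot.get_obs(): the state, without advancing time (a new reading comes with each control period).
- robot.snapshot(name): name is "scene" or "top"; returns the picture (384x512x3 uint8, red, green, blue); there is no depth.
- robot.camera_params(name): a dict with "camera_matrix" (3x3 intrinsics, pixels), "rvec" (rotation vector, rad) and "tvec" (3), from world to camera coordinates, as OpenCV has them. Camera axes: x right, y down, z forward; pixel columns grow to the right and rows downward; lengths in m; the calibration is good to about 2 mm. A picture is of the moment at which its call begins. camera_params takes no time and is no camera call.
- robot.close_job(): hands the job in; it is judged then, once.
Trained networks look in the newest picture that a camera, given by its name, has taken for a name from the list of things; names that differ only in an ending like _2 or _b are one class to them, and where a whole thing is asked for, a point or a joint stands for the part that bears it (a point fixed in the world has none). Each returns a list of dicts, best first, with "conf" (0 to 1); they miss things now and then, are a little off and sometimes report something else, mostly with a low value. They report only what shows in the picture. A call takes as long as a camera call. They do not tell look-alikes from the thing itself.
- robot.find_in(thing, camera): "extent" ([centre column, centre row, width, height] in pixels, round what is visible of it).
The state is a dict: "time": time; "joint_positions": joint angles; "qvel": joint speeds; "joint_torque": joint torques, N m; "tool_pos": TCP position; "ee_rot": TCP orientation; "wrist_force": force on the tool from outside, world axes, zero at the start; "wrist_torque": the same for the moment, N m; "width": finger opening in m; "finger_force": force on a finger pad.
Only numpy, scipy, OpenCV 4.12 (cv2) and the standard library are available. Lean on these libraries where they do the work, as an engineer would, in place of code of your own. Each camera call takes 0.05 s, during which the arm holds its last target. There are 200 camera calls.

### The job

One of the two captive bar-headed screws on the lid of the countertop water filter has been left loose, its bar askew. Pick up the fork key, fit it over the bar of the loose screw from above and turn it clockwise as far as it goes, so that the bar lies along the lid's long side like the other one, which must stay tight. Turn the screw with the key only, not the fingers; then take the key off and stand it upright again on the worktop.

Things in the scene. Friction and masses are not known exactly. Their poses are not given: they have to be found in the camera images.
- fork_key: The upright key, 105 mm tall, about 0.14 kg. Origin: centre of its underside, z up. On top a flat black handle, 36 mm along x, 16 mm along y, from 57 to 105 mm up: grip it across the 16 mm. Then a shank, then a 36 x 32 mm steel fork, its slot running right through along x, 14 mm wide (21 mm in the lowest 6 mm), 17 mm deep. A half turn about z changes nothing.
- loose_screw_top (a point): Centre of the top of the loose screw's bar, 76 mm above the worktop; turns with the screw. The bar lies along its y (34 mm long, 8 mm thick, 14 mm high above a steel disc). One of two screws, 124 mm apart, on the grey lid of a low white box (130 x 220 x 56 mm, fixed); at which end of the lid it is varies.
- loose_screw (a joint): Angle of the loose screw, rad, growing clockwise seen from above. Starts at 0.05 to 0.35; firm stop at 1.2 = home, bar parallel to the lid's long side. Stays where it is left (friction about 0.06 N m). The slot's play lets the key turn about 0.2 rad before it drives the bar.
- tight_screw (a joint): Angle of the other, identical screw, already home (1.17 to 1.2), its bar along the lid; leave it so.
- loose_fastener: The loose screw with its fixed round steel washer, 52 mm across, on the lid. Origin: centre of the washer's underside on the screw's axis; its y is the lid's long direction.
There are look-alikes about, which are no part of the job. What is shaped like the fork_key but purple is not meant.

How it is judged:
By the outcome, as a careful person would: the job done as asked, in the order asked, and still so for the second after the job is handed in, with the robot touching nothing.
It also fails if it takes over 48 s, if anything falls off the work surface, if the arm or the gripper's body presses on something with over 40 N, if the wrist force passes 120 N, or if a joint passes its speed limit or range.

## Working session

There is one attempt and no reset: what is moved stays moved. The work goes in short steps, Python scripts to look and compute and a tool call to move; the robot and the scene stay as the last step left them, time stands still between calls to the robot, and variables do not carry over. Pictures are saved under pics/ and viewed, at most 10 in all, crops included, and the job is handed in when it is done.

Besides the shell and the picture viewer there is one more tool, called after "Request:" by a JSON object that holds its "fn" and its "kwargs". servo_tool: Moves the arm, as the interface text tells. Scaled input: -1 to 1 covers 0.1 m each way for a shift and pi/2 rad each way for a turn. Its arguments: {"type":"object","properties":{"plan":{"type":"array","items":{"type":"array","items":{"type":"number"}}}},"required":["plan"]}

```bash
mkdir -p pics; cat > h.py <<'E'
import numpy as np, cv2
from bench import robot
def cam(n):
    p=robot.camera_params(n); K=np.array(p["camera_matrix"],float); R=cv2.Rodrigues(np.array(p["rvec"],float))[0]; return K,R,np.array(p["tvec"],float).ravel()
def ray(n,u,v,z):
    K,R,t=cam(n); d=R.T@np.linalg.solve(K,[u,v,1]); c=-R.T@t; return c+d*(z-c[2])/d[2]
def proj(n,P):
    K,R,t=cam(n); q=K@(R@np.array(P,float)+t); return q[:2]/q[2]
def snap(n,f=None):
    im=robot.snapshot(n)[:,:,::-1].copy()
    if f: cv2.imwrite("pics/"+f,im)
    return im
E
python3 - <<'E'
from h import *
a=snap("top","t0.png");b=snap("scene","s0.png")
for c in("top","scene"):
  K,R,t=cam(c);print(c,-R.T@t,K[0,0])
  for th in("fork_key","loose_screw_top","loose_fastener"):
    print(c,th,[(np.round(d["extent"]).tolist(),round(d["conf"],2)) for d in robot.find_in(th,c)])
print(robot.get_obs())
E
```

```text
top [ 0.33593489 -0.07750424  1.05046005] 483.85764372096145
top fork_key [([195.0, 169.0, 16.0, 30.0], 0.76), ([192.0, 215.0, 30.0, 24.0], 0.67), ([264.0, 250.0, 14.0, 17.0], 0.52)]
top loose_screw_top [([342.0, 169.0, 15.0, 20.0], 0.7)]
top loose_fastener [([343.0, 170.0, 30.0, 26.0], 0.68), ([344.0, 169.0, 16.0, 20.0], 0.66)]
scene [ 0.80041177 -0.32511684  0.83802736] 401.92199971002515
scene fork_key [([238.0, 182.0, 19.0, 40.0], 0.74), ([335.0, 194.0, 25.0, 33.0], 0.61), ([308.0, 167.0, 20.0, 37.0], 0.61)]
scene loose_screw_top [([223.0, 283.0, 22.0, 20.0], 0.91)]
scene loose_fastener [([222.0, 281.0, 26.0, 26.0], 0.84)]
{'time': 0.4, 'joint_positions': array([ 1.22687891e+00,  8.73422064e-02,  1.37091692e+00,  2.90754918e-06,
        1.68360009e+00, -1.03087964e-01]), 'qvel': array([ 0.00116808, -0.00300578, -0.00165724,  0.00096208, -0.00036785,
        0.00196954]), 'joint_torque': array([-6.27149384e-04, -3.39511979e+01, -3.02111614e+01,  7.16699939e-02,
        2.58133071e-02, -5.48262551e-05]), 'tool_pos': array([0.13115812, 0.53407628, 0.2223179 ]), 'ee_rot': array([-3.14132780e+00, -3.03045751e-05,  2.90076353e+00]), 'wrist_force': array([-0.41011992,  1.14870229, -0.40560073]), 'wrist_torque': array([0.00160898, 0.01818895, 0.01408044]), 'finger_force': 0.0, 'width': 0.09404159167080246}
```

View pics/t0.png

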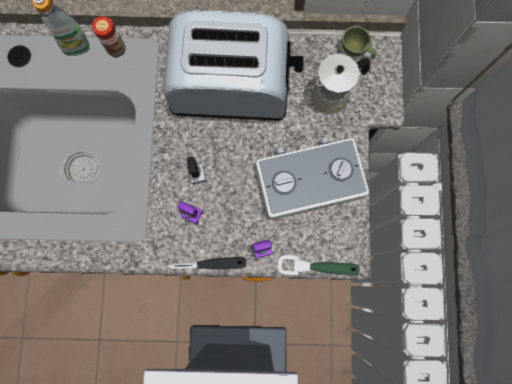

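View pics/s0.png

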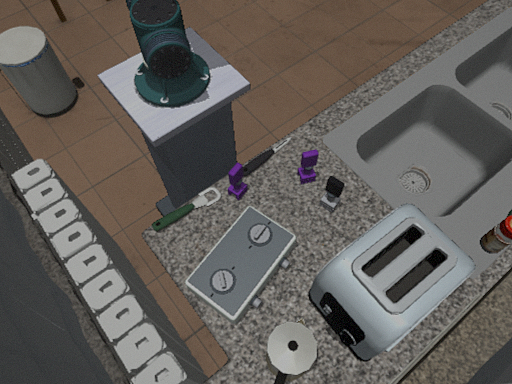

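The top view shows three key shapes: black at (195,169), purple at (190,212) and purple at (262,249). The black one (scene 333,192) fits the description, since purple is not meant. The screws are at (285,183) and (342,169) in the top view. I'll confirm both the key and the screw in one enlarged crop.

```bash
python3 - <<'E'
import cv2,numpy as np
a=cv2.imread("pics/t0.png");b=cv2.imread("pics/s0.png")
r=lambda i,x,y,w,h,W,H:cv2.resize(i[y:y+h,x:x+w],(W,H),interpolation=cv2.INTER_CUBIC)
o=np.hstack([np.vstack([r(a,175,145,40,50,240,300),r(b,313,167,40,50,240,300)]),np.vstack([r(a,250,130,125,90,417,300),r(b,180,200,125,90,417,300)])])
cv2.imwrite("pics/c0.png",o)
E
```

```text
(no output)
```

View pics/c0.png

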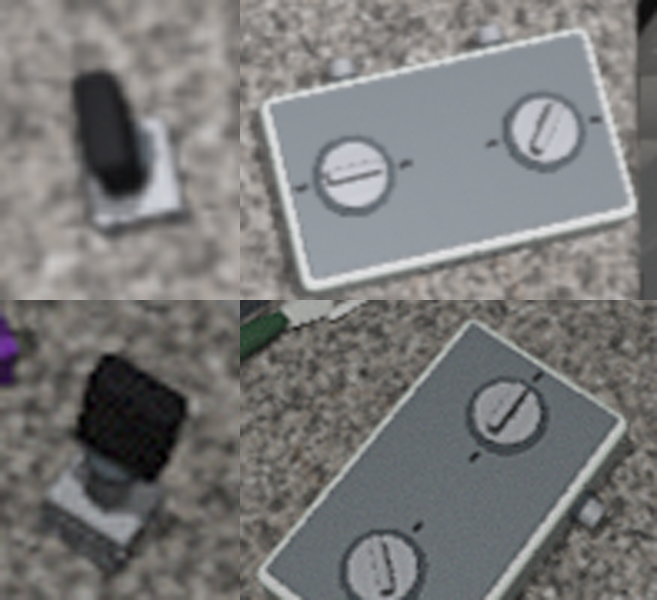

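The crop confirms that the key is the black-handled one with the steel fork (top 195,169). The loose screw is the right-hand one in the top view (342,169); the left one lies along the lid marks. Next I'll get precise poses.

```bash
cat > fit.py <<'E'
from h import *
from scipy.optimize import minimize
def boxpts(x,y,yaw,lx,ly,z0,z1):
    c,s=np.cos(yaw),np.sin(yaw)
    return [(x+c*a-s*b,y+s*a+c*b,z) for a in(-lx/2,lx/2) for b in(-ly/2,ly/2) for z in(z0,z1)]
S=8
def hullmask(n,pts,roi):
    x0,y0,w,h=roi; p=np.array([proj(n,q) for q in pts]); p=((p-[x0-.5,y0-.5])*S).astype(np.int32)
    m=np.zeros((h*S,w*S),np.uint8); cv2.fillConvexPoly(m,cv2.convexHull(p),1)
    return cv2.resize(m.astype(np.float32),(w,h),interpolation=cv2.INTER_AREA)
def fitkey(ims,rois,x0,lx=.036,ly=.016,z0=.057,z1=.105,th=(30,70)):
    obs={}
    for n,(a,b,w,h) in rois.items():
        g=ims[n][b:b+h,a:a+w].max(2).astype(np.float32); m=np.clip((th[1]-g)/(th[1]-th[0]),0,1)
        k,l,st,_=cv2.connectedComponentsWithStats((m>.3).astype(np.uint8)); i=1+np.argmax(st[1:,4]); obs[n]=m*cv2.dilate((l==i).astype(np.uint8),np.ones((3,3)))
    def cost(p): return sum(((hullmask(n,boxpts(p[0],p[1],p[2],lx,ly,z0,z1),rois[n])-obs[n])**2).sum()/obs[n].sum() for n in rois)
    best=min((minimize(cost,[x0[0],x0[1],y],method="Nelder-Mead",options=dict(initial_simplex=[[x0[0],x0[1],y],[x0[0]+.01,x0[1],y],[x0[0],x0[1]+.01,y],[x0[0],x0[1],y+.3]],xatol=1e-5)) for y in np.arange(0,3.1,.4)),key=lambda r:r.fun)
    return best.x,best.fun
E
python3 - <<'E'
from fit import *
ims={n:cv2.imread(f"pics/{n[0]}0.png") for n in("top","scene")}
g=ray("top",193,166,.1)
rois={"top":(177,147,36,42),"scene":(316,170,36,44)}
for r in (rois,{"top":rois["top"]},{"scene":rois["scene"]}): print(list(r),fitkey(ims,r,g))
# lid
hs=[]
for uv in((258,160),(357.5,141),(368,193),(272,214)): print("corner",uv,np.round(ray("top",*uv,.056),4))
for uv in((285,183),(342.3,169)): print("disc top",np.round(ray("top",*uv,.062),4))
for uv in((259.5,233.5),(222,281)): print("disc scene",np.round(ray("scene",*uv,.062),4))
# rectified views
c=ray("top",342.3,169,.076); print(c)
W=[]
for n in("top","scene"):
  N=380; R=.03
  q=np.array([[c[0]+R,c[1]+R],[c[0]+R,c[1]-R],[c[0]-R,c[1]-R],[c[0]-R,c[1]+R]])
  src=np.float32([proj(n,(*a,.076)) for a in q]); M=cv2.getPerspectiveTransform(src,np.float32([[0,0],[N,0],[N,N],[0,N]]))
  w=cv2.warpPerspective(ims[n],M,(N,N),flags=cv2.INTER_CUBIC)
  for i in range(0,N,63): cv2.line(w,(i,0),(i,6),(0,0,255),1);cv2.line(w,(0,i),(6,i),(0,0,255),1)
  W.append(w)
cv2.imwrite("pics/r0.png",np.hstack(W))
E
```

```text
Traceback (most recent call last):
  File "fit.py", line 17, in fitkey
    best=min((minimize(cost,[x0[0],x0[1],y],method="Nelder-Mead",options=dict(initial_simplex=[[x0[0],x0[1],y],[x0[0]+.01,x0[1],y],[x0[0],x0[1]+.01,y],[x0[0],x0[1],y+.3]],xatol=1e-5)) for y in np.arange(0,3.1,.4)),key=lambda r:r.fun)
  File "fit.py", line 17, in <genexpr>
    best=min((minimize(cost,[x0[0],x0[1],y],method="Nelder-Mead",options=dict(initial_simplex=[[x0[0],x0[1],y],[x0[0]+.01,x0[1],y],[x0[0],x0[1]+.01,y],[x0[0],x0[1],y+.3]],xatol=1e-5)) for y in np.arange(0,3.1,.4)),key=lambda r:r.fun)
              ~~~~~~~~^^^^^^^^^^^^^^^^^^^^^^^^^^^^^^^^^^^^^^^^^^^^^^^^^^^^^^^^^^^^^^^^^^^^^^^^^^^^^^^^^^^^^^^^^^^^^^^^^^^^^^^^^^^^^^^^^^^^^^^^^^^^^^^^^^^^^^^^^^^^^^^^^^^^^^^^^^^^^^^^^
  File "fit.py", line 16, in cost
    def cost(p): return sum(((hullmask(n,boxpts(p[0],p[1],p[2],lx,ly,z0,z1),rois[n])-obs[n])**2).sum()/obs[n].sum() for n in rois)
                        ~~~^^^^^^^^^^^^^^^^^^^^^^^^^^^^^^^^^^^^^^^^^^^^^^^^^^^^^^^^^^^^^^^^^^^^^^^^^^^^^^^^^^^^^^^^^^^^^^^^^^^^^^^
  File "fit.py", line 16, in <genexpr>
    def cost(p): return sum(((hullmask(n,boxpts(p[0],p[1],p[2],lx,ly,z0,z1),rois[n])-obs[n])**2).sum()/obs[n].sum() for n in rois)
                              ~~~~~~~~^^^^^^^^^^^^^^^^^^^^^^^^^^^^^^^^^^^^^^^^^^^^^^
  File "fit.py", line 8, in hullmask
    x0,y0,w,h=roi; p=np.array([proj(n,q) for q in pts]); p=((p-[x0-.5,y0-.5])*S).astype(np.int32)
                               ~~~~^^^^^
  File "h.py", line 8, in proj
    K,R,t=cam(n); q=K@(R@np.array(P,float)+t); return q[:2]/q[2]
          ~~~^^^
  File "h.py", line 4, in cam
    p=robot.camera_params(n); K=np.array(p["camera_matrix"],float); R=cv2.Rodrigues(np.array(p["rvec"],float))[0]; return K,R,np.array(p["tvec"],float).ravel()
ValueError: time passes only in moves, steps and waits
```

```bash
sed -i 's/^def cam(n)/import functools\n@functools.cache\ndef cam(n)/' h.py
cat > m.py <<'E'
from fit import *
ims={n:cv2.imread(f"pics/{n[0]}0.png") for n in("top","scene")}
g=ray("top",193,166,.1)
rois={"top":(177,147,36,42),"scene":(316,170,36,44)}
for r in (rois,{"top":rois["top"]},{"scene":rois["scene"]}): print(list(r),fitkey(ims,r,g))
for uv in((258,160),(357.5,141),(368,193),(272,214)): print("corner",uv,np.round(ray("top",*uv,.056),4))
for uv in((285,183),(342.3,169)): print("disc top",np.round(ray("top",*uv,.062),4))
for uv in((259.5,233.5),(222,281)): print("disc scene",np.round(ray("scene",*uv,.062),4))
c=ray("top",342.3,169,.076); print(c)
W=[]
for n in("top","scene"):
  N=380; R=.03
  q=np.array([[c[0]+R,c[1]+R],[c[0]+R,c[1]-R],[c[0]-R,c[1]-R],[c[0]-R,c[1]+R]])
  src=np.float32([proj(n,(*a,.076)) for a in q]); M=cv2.getPerspectiveTransform(src,np.float32([[0,0],[N,0],[N,N],[0,N]]))
  w=cv2.warpPerspective(ims[n],M,(N,N),flags=cv2.INTER_CUBIC)
  for i in range(0,N,63): cv2.line(w,(i,0),(i,6),(0,0,255),1);cv2.line(w,(0,i),(6,i),(0,0,255),1)
  W.append(w)
cv2.imwrite("pics/r0.png",np.hstack(W))
E
python3 m.py
```

```text
['top', 'scene'] (array([0.56523196, 0.06626938, 0.42459051]), np.float64(0.6854431629180908))
['top'] (array([0.56405001, 0.06517401, 3.54765774]), np.float64(0.4942988157272339))
['scene'] (array([0.56517182, 0.0675779 , 3.62953957]), np.float64(0.16376154124736786))
corner (258, 160) [ 0.5896 -0.068   0.056 ]
corner (357.5, 141) [ 0.6368 -0.2793  0.056 ]
corner (368, 193) [ 0.5243 -0.3     0.056 ]
corner (272, 214) [ 0.4751 -0.0999  0.056 ]
disc top [ 0.5401 -0.1256  0.062 ]
disc top [ 0.5731 -0.2454  0.062 ]
disc scene [ 0.5427 -0.1218  0.062 ]
disc scene [ 0.575  -0.2429  0.062 ]
[ 0.56975121 -0.24303394  0.076     ]
```

View pics/r0.png

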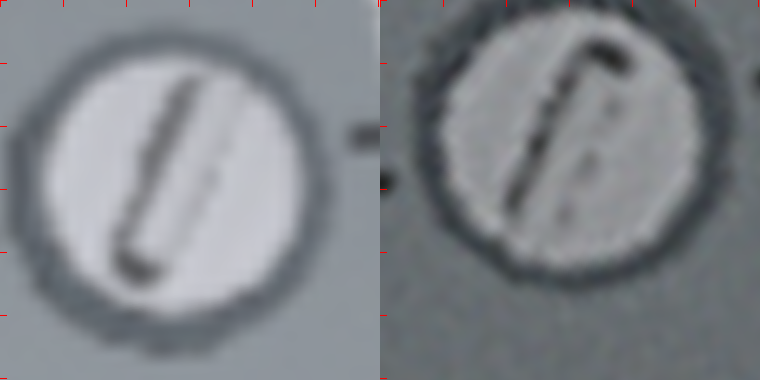

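The rectified views show the loose bar running at about −0.41 rad (world). Its centre is around (0.574, −0.243), and the lid's long axis lies at about −1.32. The key stands at about (0.565, 0.067) with yaw about 0.45. Moving toward the key.

Request:
{"fn": "servo_tool", "kwargs": {"plan": [[-1,-0.65,0,0,0,0,60],[-1,-0.65,0,0,0,0,60],[-1,-0.65,0,0,0,0,60],[-1,-0.65,0,0,0,0,60]]}}

```text
time: 0.73
tool_pos: [0.2163, 0.4437, 0.2229]
ee_rot: [-3.141, 0.003, 2.895]
wrist_force: [-1.2, -0.4, -0.5]
width: 0.0708
finger_force: 0.0
```

Request:
{"fn": "servo_tool", "kwargs": {"plan": [[-1,-0.65,0,0,0,0,60],[-1,-0.65,0,0,0,0,60],[-1,-0.65,0,0,0,0,60],[-1,-0.65,0,0,0,0,60]]}}

```text
time: 1.07
tool_pos: [0.2978, 0.3568, 0.2227]
ee_rot: [-3.141, 0.003, 2.894]
wrist_force: [0.8, 1.6, 0.2]
width: 0.0605
finger_force: 0.0
```

Request:
{"fn": "servo_tool", "kwargs": {"plan": [[-1,-0.65,0,0,0,0,60],[-1,-0.65,0,0,0,0,60],[-1,-0.65,0,0,0,0,60],[-1,-0.65,0,0,0,0,60]]}}

```text
time: 1.4
tool_pos: [0.3792, 0.2701, 0.2224]
ee_rot: [-3.14, 0.002, 2.894]
wrist_force: [-0.4, -0.2, -0.1]
width: 0.0603
finger_force: 0.0
```

Request:
{"fn": "servo_tool", "kwargs": {"plan": [[-1,-0.65,0,0,0,0,60],[-1,-0.65,0,0,0,0,60],[-1,-0.65,0,0,0,0,60],[-1,-0.65,0,0,0,0,60]]}}

```text
time: 1.73
tool_pos: [0.4606, 0.1834, 0.222]
ee_rot: [-3.14, 0.001, 2.895]
wrist_force: [0.8, -0.9, 0.1]
width: 0.06
finger_force: 0.0
```

```bash
python3 - <<'E'
from fit import *
ims={n:cv2.imread(f"pics/{n[0]}0.png") for n in("top","scene")}
g=ray("top",193,166,.1)
rois={"top":(177,147,36,42),"scene":(316,170,36,44)}
print(ims["top"][154:186:2,184:208:2].max(2))
for th in((40,90),(50,110)):
  for r in (rois,{"top":rois["top"]},{"scene":rois["scene"]}): print(th,list(r),fitkey(ims,r,g,th=th))
print(robot.get_obs()["tool_pos"],robot.get_obs()["ee_rot"])
E
```

```text
[[144 142 119 128 147 176 168 128 149 153 138 149]
 [154 143 109 113 111 163 150 133 124 155 164 157]
 [130 123  47  45  45  83 151 161 154 176 169 136]
 [141 125  41  45  47  40 142 165 136 156 120 119]
 [154 120  42  47  50  36  82 144 128 143 132 146]
 [128 121  48  47  48  42  60 142 156 156 155 129]
 [155 127  51  48  50  46  33 123 191 164 118 134]
 [160 139  59  47  51  50  30  88 151 176 104 158]
 [151 156  83  44  52  52  34  79 135 190 131 151]
 [150 155 102  44  42  36  25  59 146 203 135 160]
 [157 150 101  81  23  23  18  34 153 210 129 122]
 [122 137 102 129  56  22  30  77 201 213 173 156]
 [121 142 123 118 126  98 130 169 211 214 183 135]
 [164 162 134 112 158 144 148 185 171 127  97 101]
 [157 135 126 111 148  93  95  86 102 105 108 121]
 [165 169 135 165 120  99 138 146 156 135 132 142]]
(40, 90) ['top', 'scene'] (array([0.56590935, 0.06632841, 3.49314045]), np.float64(0.34850621223449707))
(40, 90) ['top'] (array([0.56433912, 0.06546636, 3.51268581]), np.float64(0.1909334361553192))
(40, 90) ['scene'] (array([0.56552302, 0.06687302, 0.40036768]), np.float64(0.15327541530132294))
(50, 110) ['top', 'scene'] (array([0.56553792, 0.0660031 , 0.30452719]), np.float64(0.3846096992492676))
(50, 110) ['top'] (array([0.56446818, 0.06549173, 3.46035273]), np.float64(0.10956355184316635))
(50, 110) ['scene'] (array([0.56612017, 0.0662297 , 3.27638991]), np.float64(0.2670247256755829))
[0.46059162 0.18341419 0.22195107] [-3.14005441e+00  1.42287569e-03  2.89514932e+00]
```

Request:
{"fn": "servo_tool", "kwargs": {"plan": [[-1,-0.68,0,0,0,0,60],[-1,-0.68,0,0,0,0,60],[-1,-0.68,0,0,0,0,60],[-1,-0.68,0,0,0,0,60]]}}

```text
time: 2.07
tool_pos: [0.5414, 0.0935, 0.2214]
ee_rot: [-3.14, 0.001, 2.896]
wrist_force: [-1.1, -0.1, 0.1]
width: 0.0602
finger_force: 0.0
```

Request:
{"fn": "servo_tool", "kwargs": {"plan": [[-0.3,-0.2,0,0,0,-0.385,60],[-0.3,-0.2,0,0,0,-0.385,60],[-0.3,-0.2,0,0,0,-0.385,60],[-0.3,-0.2,0,0,0,-0.385,60],[-0.3,-0.2,0,0,0,-0.385,60],[-0.3,-0.2,0,0,0,-0.385,60],[-0.3,-0.2,0,0,0,-0.385,60]]}}

```text
time: 2.65
tool_pos: [0.5625, 0.0717, 0.2225]
ee_rot: [3.141, 0.0, -2.779]
wrist_force: [-0.6, -0.1, 0.4]
width: 0.0602
finger_force: 0.0
```

Request:
{"fn": "servo_tool", "kwargs": {"plan": [[0,-0.06,0.3,0,0,0,60],[0,-0.06,0.6,0,0,0,60],[0,-0.06,0.9,0,0,0,60],[0,-0.06,0.9,0,0,0,60]]}}

```text
time: 2.98
tool_pos: [0.5604, 0.0651, 0.1252]
ee_rot: [3.136, -0.012, -2.779]
wrist_force: [-1.1, -0.2, -1.8]
width: 0.0598
finger_force: 0.0
```

Request:
{"fn": "servo_tool", "kwargs": {"plan": [[0,0,0.25,0,0,0,60],[0,0,0.5,0,0,0,60],[0,0,0.51,0,0,0,60],[0,0,0.51,0,0,0,60],[0,0,0.51,0,0,0,60]]}}

```text
time: 3.4
tool_pos: [0.5662, 0.0646, 0.0837]
ee_rot: [-3.141, 0.003, -2.778]
wrist_force: [0.0, 0.2, -0.4]
width: 0.0601
finger_force: 0.0
```

```bash
python3 - <<'E'
from h import *
b=snap("scene");a=snap("top")
r=lambda i,x,y,w,h:cv2.resize(i[y:y+h,x:x+w],(400,400),interpolation=cv2.INTER_CUBIC)
cv2.imwrite("pics/g0.png",np.hstack([r(b,285,130,90,90),r(a,150,130,90,90)]))
E
```

```text
(no output)
```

View pics/g0.png

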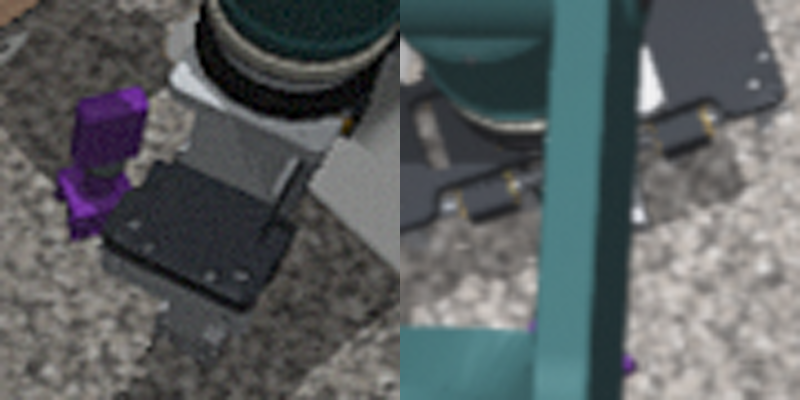

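The crops show the fingers on either side of the key (top about 191,167), with nothing else between them. Closing.

Request:
{"fn": "servo_tool", "kwargs": {"plan": [[0,0,0,0,0,0,8],[0,0,0,0,0,0,8],[0,0,0,0,0,0,8],[0,0,0,0,0,0,8],[0,0,0,0,0,0,8],[0,0,0,0,0,0,8],[0,0,0,0,0,0,8],[0,0,0,0,0,0,8]]}}

```text
time: 4.17
tool_pos: [0.5649, 0.0642, 0.0814]
ee_rot: [3.141, -0.0, -2.778]
wrist_force: [1.5, 0.4, -0.1]
width: 0.0161
finger_force: 30.0
```

Request:
{"fn": "servo_tool", "kwargs": {"plan": [[0,0,-0.05,0,0,0,8],[0,0,-0.3,0,0,0,8],[0,0,-0.65,0,0,0,8],[0,0,-1,0,0,0,8],[0,0,-1,0,0,0,8],[0,0,-1,0,0,0,8]]}}

```text
time: 4.67
tool_pos: [0.5666, 0.0642, 0.1848]
ee_rot: [-3.139, 0.006, -2.778]
wrist_force: [-0.2, -0.0, -1.6]
width: 0.016
finger_force: 30.0
```

Request:
{"fn": "servo_tool", "kwargs": {"plan": [[0.17,-0.48,0,0,0,0,8],[0.34,-0.97,0,0,0,0,8],[0.34,-0.97,0,0,0,0,8],[0.34,-0.97,0,0,0,0,8]]}}

```text
time: 5.0
tool_pos: [0.5666, -0.0425, 0.1788]
ee_rot: [3.141, -0.005, -2.783]
wrist_force: [0.6, 0.7, -1.1]
width: 0.0162
finger_force: 30.0
```

Request:
{"fn": "servo_tool", "kwargs": {"plan": [[0.34,-0.97,0,0,0,0,8],[0.34,-0.97,0,0,0,0,8],[0.34,-0.97,0,0,0,0,8],[0.34,-0.97,0,0,0,0,8]]}}

```text
time: 5.33
tool_pos: [0.5695, -0.1446, 0.179]
ee_rot: [3.14, -0.004, -2.782]
wrist_force: [0.4, 1.6, -1.8]
width: 0.0159
finger_force: 30.0
```

Request:
{"fn": "servo_tool", "kwargs": {"plan": [[0.34,-0.97,0,0,0,0.493,8],[0.34,-0.97,0,0,0,0.493,8],[0.34,-0.97,0,0,0,0.493,8],[0.34,-0.97,0,0,0,0.493,8],[0.34,-0.97,0,0,0,0.493,8],[0.34,-0.97,0,0,0,0.493,8],[0.34,-0.97,0,0,0,0.493,8],[0.34,-0.97,0,0,0,0.493,8],[0.34,-0.97,0,0,0,0.493,8],[0.34,-0.97,0,0,0,0.493,8]]}}

```text
time: 6.17
tool_pos: [0.5733, -0.2433, 0.181]
ee_rot: [3.141, -0.001, 2.734]
wrist_force: [0.3, -0.8, -0.6]
width: 0.016
finger_force: 30.0
```

```bash
python3 - <<'E'
from h import *
o=robot.get_obs();print(o["tool_pos"],o["ee_rot"])
b=snap("scene","s1.png");a=snap("top","t1.png")
r=lambda i,x,y,w,h:cv2.resize(i[y:y+h,x:x+w],(400,400),interpolation=cv2.INTER_CUBIC)
cv2.imwrite("pics/g1.png",np.hstack([r(b,180,220,90,90),r(a,300,130,90,90)]))
E
```

```text
[ 0.57330836 -0.24326053  0.18104848] [ 3.14121129e+00 -7.79443248e-04  2.73371235e+00]
```

View pics/g1.png

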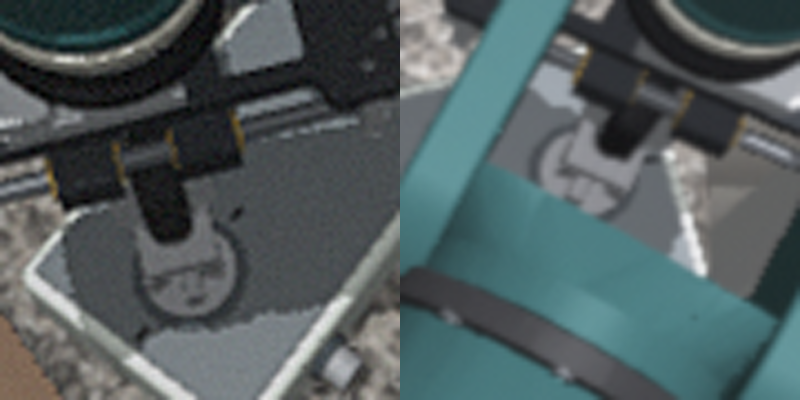

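The fork hangs above the loose screw's disc in both crops, slot roughly along the bar. The in-hand centring also agrees with the camera bias measured at the grasp. Descending gently while watching the force.

Request:
{"fn": "servo_tool", "kwargs": {"plan": [[0,0,0.1,0,0,0,8],[0,0,0.19,0,0,0,8],[0,0,0.22,0,0,0,8],[0,0,0.25,0,0,0,8],[0,0,0.27,0,0,0,8],[0,0,0.28,0,0,0,8],[0,0,0.28,0,0,0,8],[0,0,0.28,0,0,0,8]]}}

```text
time: 6.93
tool_pos: [0.5734, -0.2441, 0.1537]
ee_rot: [3.141, 0.0, 2.731]
wrist_force: [0.3, 0.2, -1.6]
width: 0.0159
finger_force: 30.0
```

Request:
{"fn": "servo_tool", "kwargs": {"plan": [[0,0,0.02,0,0,0,8],[0,0,0.04,0,0,0,8],[0,0,0.06,0,0,0,8],[0,0,0.08,0,0,0,8],[0,0,0.085,0,0,0,8],[0,0,0.085,0,0,0,8],[0,0,0.085,0,0,0,8]]}}

```text
time: 7.52
tool_pos: [0.5733, -0.244, 0.1448]
ee_rot: [3.141, -0.0, 2.731]
wrist_force: [0.2, -0.1, -0.7]
width: 0.0157
finger_force: 30.0
```

Request:
{"fn": "servo_tool", "kwargs": {"plan": [[0,0,0,0,0,0.07,8],[0,0,0,0,0,0.14,8],[0,0,0,0,0,0.2,8],[0,0,0,0,0,0.26,8],[0,0,0,0,0,0.32,8],[0,0,0,0,0,0.38,8],[0,0,0,0,0,0.44,8],[0,0,0,0,0,0.5,8],[0,0,0,0,0,0.55,8],[0,0,0,0,0,0.6,8],[0,0,0,0,0,0.6,8],[0,0,0,0,0,0.6,8]]}}

```text
time: 8.52
tool_pos: [0.5738, -0.2438, 0.1451]
ee_rot: [3.141, 0.0, 1.791]
wrist_force: [0.7, 0.8, -1.8]
width: 0.0157
finger_force: 30.0
```

```bash
python3 -c "
from h import *
o=robot.get_obs();print(o['tool_pos'],o['ee_rot'],o['wrist_force'],o['wrist_torque'])"
```

```text
[ 0.5737514  -0.24383941  0.14510176] [3.14052902e+00 1.87692622e-04 1.79106907e+00] [ 0.73754631  0.77323399 -1.76978883] [ 0.15875097 -0.24897472 -0.00515959]
```

Continuing in small steps toward the stop.

Request:
{"fn": "servo_tool", "kwargs": {"plan": [[0,0,0,0,0,0.03,8],[0,0,0,0,0,0.06,8],[0,0,0,0,0,0.08,8],[0,0,0,0,0,0.08,8],[0,0,0,0,0,0.08,8]]}}

```text
time: 8.93
tool_pos: [0.5736, -0.2441, 0.1451]
ee_rot: [3.141, 0.0, 1.665]
wrist_force: [1.4, 0.8, -2.0]
width: 0.0157
finger_force: 30.0
```

```bash
cat > o.py <<'E'
from h import *
o=robot.get_obs();print(o['tool_pos'],o['ee_rot'],o['wrist_force'],o['wrist_torque'])
E
python3 o.py
```

```text
[ 0.57358676 -0.24408102  0.14508691] [3.14079943e+00 1.13337985e-04 1.66500953e+00] [ 1.40114424  0.75181143 -1.95475708] [ 0.26801736 -0.22806022  0.02388718]
```

Request:
{"fn": "servo_tool", "kwargs": {"plan": [[0,0,0,0,0,0.02,8],[0,0,0,0,0,0.04,8],[0,0,0,0,0,0.04,8],[0,0,0,0,0,0.04,8]]}}

```text
time: 9.27
tool_pos: [0.5735, -0.2441, 0.1451]
ee_rot: [3.141, 0.0, 1.602]
wrist_force: [1.4, 0.6, -2.0]
width: 0.0159
finger_force: 30.0
```

```bash
python3 o.py
```

```text
[ 0.57351358 -0.24406945  0.14509448] [3.14100045e+00 8.45511364e-05 1.60240516e+00] [ 1.37786019  0.59008255 -1.96856593] [ 0.24462701 -0.16869725  0.29446339]
```

Request:
{"fn": "servo_tool", "kwargs": {"plan": [[0,0,0,0,0,0.02,8],[0,0,0,0,0,0.04,8],[0,0,0,0,0,0.04,8],[0,0,0,0,0,0.04,8]]}}

```text
time: 9.6
tool_pos: [0.5734, -0.244, 0.1451]
ee_rot: [3.141, 0.0, 1.54]
wrist_force: [1.3, 0.9, -1.0]
width: 0.0157
finger_force: 30.8
```

```bash
python3 o.py
```

```text
[ 0.5734054  -0.24398804  0.14509992] [3.14133828e+00 9.23228663e-05 1.54005399e+00] [ 1.30377994  0.90145242 -0.98446834] [ 0.28617925 -0.11473387  0.72694727]
```

Torque has risen to 0.73 N m, so the stop is reached. I'll back off to the middle of the play, then lift.

Request:
{"fn": "servo_tool", "kwargs": {"plan": [[0,0,0,0,0,-0.05,8],[0,0,0,0,0,-0.1,8],[0,0,0,0,0,-0.15,8],[0,0,0,0,0,-0.15,8],[0,0,0,0,0,-0.15,8]]}}

```text
time: 10.02
tool_pos: [0.573, -0.2446, 0.1449]
ee_rot: [-3.141, 0.0, 1.771]
wrist_force: [-0.8, 0.2, -1.0]
width: 0.0156
finger_force: 30.0
```

```bash
python3 o.py
```

```text
[ 0.57295994 -0.24459695  0.14487175] [-3.14088052e+00  4.83582513e-04  1.77052986e+00] [-0.83464661  0.24597    -1.01901977] [-0.06014849  0.04446211  0.04576313]
```

Request:
{"fn": "servo_tool", "kwargs": {"plan": [[0,0,-0.03,0,0,0,8],[0,0,-0.08,0,0,0,8],[0,0,-0.14,0,0,0,8],[0,0,-0.25,0,0,0,8],[0,0,-0.5,0,0,0,8],[0,0,-0.6,0,0,0,8],[0,0,-0.6,0,0,0,8]]}}

```text
time: 10.6
tool_pos: [0.5751, -0.245, 0.2103]
ee_rot: [3.135, 0.006, 1.773]
wrist_force: [0.4, -0.6, -0.5]
width: 0.0161
finger_force: 30.0
```

Request:
{"fn": "servo_tool", "kwargs": {"plan": [[0.4,0.08,0,0,0,0,8],[0.8,0.16,0,0,0,0,8],[0.97,0.165,0,0,0,0,8],[0.97,0.165,0,0,0,0,8]]}}

```text
time: 10.93
tool_pos: [0.5695, -0.1419, 0.2048]
ee_rot: [-3.141, -0.002, 1.778]
wrist_force: [-0.2, -0.5, -2.8]
width: 0.016
finger_force: 30.0
```

Request:
{"fn": "servo_tool", "kwargs": {"plan": [[0.4,0.08,0,0,0,0,8],[0.8,0.16,0,0,0,0,8],[0.97,0.165,0,0,0,0,8],[0.97,0.165,0,0,0,0,8]]}}

```text
time: 11.27
tool_pos: [0.5663, -0.0446, 0.2048]
ee_rot: [-3.141, -0.001, 1.777]
wrist_force: [0.1, -0.2, -2.0]
width: 0.016
finger_force: 30.0
```

Request:
{"fn": "servo_tool", "kwargs": {"plan": [[0.97,0.165,0,0,0,-0.61,8],[0.97,0.165,0,0,0,-0.61,8],[0.97,0.165,0,0,0,-0.61,8],[0.97,0.165,0,0,0,-0.61,8],[0.97,0.165,0,0,0,-0.61,8],[0.97,0.165,0,0,0,-0.61,8],[0.97,0.165,0,0,0,-0.61,8],[0.97,0.165,0,0,0,-0.61,8],[0.97,0.165,0,0,0,-0.61,8],[0.97,0.165,0,0,0,-0.61,8],[0.97,0.165,0,0,0,-0.61,8]]}}

```text
time: 12.18
tool_pos: [0.5636, 0.0499, 0.2047]
ee_rot: [-3.141, 0.0, 2.728]
wrist_force: [0.1, 1.0, -2.4]
width: 0.0159
finger_force: 30.0
```

```bash
python3 o.py; python3 - <<'E'
from h import *
b=snap("scene","s2.png");a=snap("top","t2.png")
r=lambda i,x,y,w,h:cv2.resize(i[y:y+h,x:x+w],(400,400),interpolation=cv2.INTER_CUBIC)
cv2.imwrite("pics/g2.png",np.hstack([r(b,190,210,100,100),r(a,265,125,110,110)]))
print("toaster",ray("top",230,117,0.02),"purple",ray("top",190,212,.05))
E
```

```text
[0.56359642 0.04989804 0.20474817] [-3.14109149e+00  9.20763358e-05  2.72810146e+00] [ 0.07234685  1.04331124 -2.36197763] [ 0.01394957 -0.01649207 -0.00775922]
toaster [ 0.69584284 -0.00272021  0.02      ] purple [0.47589628 0.07094597 0.05      ]
```

View pics/g2.png

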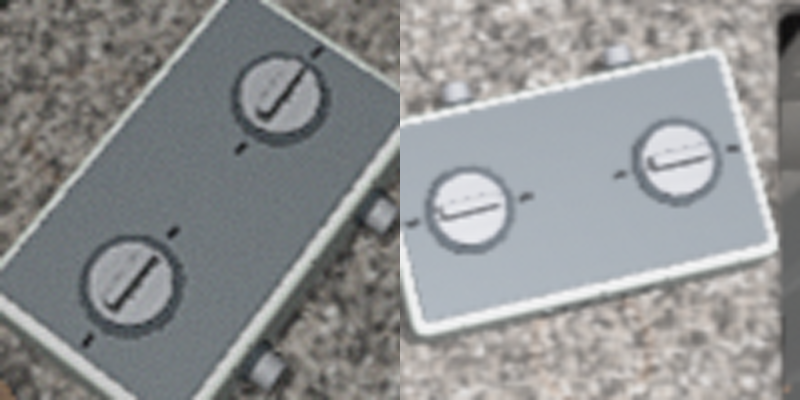

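In both crops the two bars now lie parallel along the lid marks (top crop 680,160 and 470,210), so the screw is home. Now standing the key down.

Request:
{"fn": "servo_tool", "kwargs": {"plan": [[0,0,0.35,0,0,0,8],[0,0,0.7,0,0,0,8],[0,0,1,0,0,0,8],[0,0,1,0,0,0,8],[0,0,1,0,0,0,8]]}}

```text
time: 12.7
tool_pos: [0.562, 0.0509, 0.1033]
ee_rot: [-3.14, -0.004, 2.731]
wrist_force: [0.4, 0.6, -1.1]
width: 0.0155
finger_force: 30.0
```

Request:
{"fn": "servo_tool", "kwargs": {"plan": [[0,0,0.08,0,0,0,8],[0,0,0.15,0,0,0,8],[0,0,0.19,0,0,0,8],[0,0,0.21,0,0,0,8],[0,0,0.22,0,0,0,8],[0,0,0.22,0,0,0,8],[0,0,0.22,0,0,0,8]]}}

```text
time: 13.28
tool_pos: [0.5636, 0.051, 0.0834]
ee_rot: [3.141, 0.001, 2.731]
wrist_force: [-0.0, -0.0, -2.0]
width: 0.016
finger_force: 30.0
```

Request:
{"fn": "servo_tool", "kwargs": {"plan": [[0,0,0.01,0,0,0,8],[0,0,0.02,0,0,0,8],[0,0,0.02,0,0,0,8],[0,0,0.02,0,0,0,8]]}}

```text
time: 13.62
tool_pos: [0.5637, 0.051, 0.0814]
ee_rot: [3.141, 0.001, 2.731]
wrist_force: [1.0, 0.5, 0.2]
width: 0.0157
finger_force: 30.0
```

The weight is off the wrist, so the key is standing. Releasing and retreating upward.

Request:
{"fn": "servo_tool", "kwargs": {"plan": [[0,0,0,0,0,0,22],[0,0,0,0,0,0,30],[0,0,0,0,0,0,50],[0,0,0,0,0,0,60],[0,0,0,0,0,0,60],[0,0,0,0,0,0,60]]}}

```text
time: 14.12
tool_pos: [0.5634, 0.051, 0.081]
ee_rot: [3.141, -0.0, 2.731]
wrist_force: [-1.0, 0.7, 0.5]
width: 0.0522
finger_force: 0.0
```

Request:
{"fn": "servo_tool", "kwargs": {"plan": [[0,0,-0.2,0,0,0,60],[0,0,-0.5,0,0,0,60],[0,0,-0.8,0,0,0,60],[0,0,-1,0,0,0,60],[0,0,-1,0,0,0,60]]}}

```text
time: 14.53
tool_pos: [0.5661, 0.051, 0.1872]
ee_rot: [3.137, 0.01, 2.731]
wrist_force: [0.9, 1.0, 0.7]
width: 0.06
finger_force: 0.0
```

Request:
{"fn": "servo_tool", "kwargs": {"plan": [[0,0,-0.3,0,0,0,60],[0.3,0.5,-0.4,0,0,0,60],[0.6,0.8,-0.4,0,0,0,60],[0.8,1,-0.4,0,0,0,60],[0.8,1,-0.4,0,0,0,60],[0.8,1,-0.4,0,0,0,60]]}}

```text
time: 15.03
tool_pos: [0.5287, 0.1765, 0.2198]
ee_rot: [-3.141, -0.001, 2.736]
wrist_force: [0.5, -0.1, 0.6]
width: 0.0602
finger_force: 0.0
```

```bash
python3 o.py; python3 - <<'E'
from h import *
b=snap("scene","s3.png");a=snap("top","t3.png")
cv2.imwrite("pics/g3.png",np.hstack([cv2.resize(b[130:310,170:390],(400,327)),cv2.resize(a[110:290,165:385],(400,327))]))
E
```

```text
[0.52870294 0.17654559 0.21983959] [-3.14069151e+00 -1.29200367e-03  2.73550366e+00] [ 0.52545508 -0.05068201  0.63056352] [-0.01901821 -0.04419591  0.01717463]
```

View pics/g3.png

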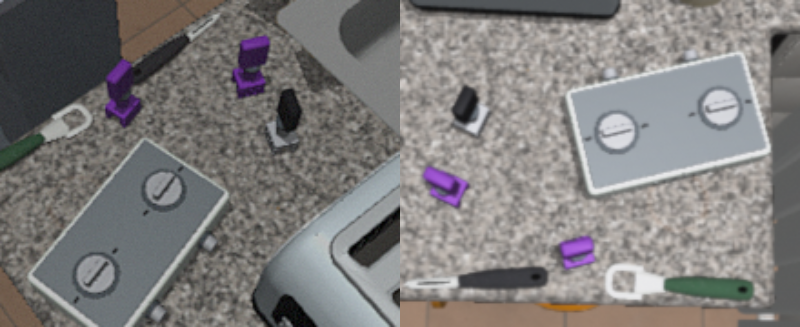

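The black key stands upright (scene crop 287,120; top crop 468,110), both bars lie along the lid, and the purple keys haven't moved. Handing in.

```bash
python3 -c "
from bench import robot
print(robot.close_job())"
```

```text
the job is handed in; nothing more can be done
None
```

The job is handed in: the loose screw was turned clockwise to its stop with the black fork key and its bar now lies along the lid like the other screw's, and the key stands upright on the worktop again, at about 15 s on the clock.

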